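# Tare the counting scale and set it to piece count

## Task

Get the counting scale ready for counting drilled parts into the empty steel bowl that stands on its pan: with the fingertips press the yellow tare key lightly and let it come up again, then press the blue piece-count key in the same way and withdraw clear of the scale. Do not touch the bowl or the pan (that would spoil the tare), press no other key or button, and leave everything else on the bench where it is.

Things in the scene. Friction and masses are not known exactly. Their poses are not given: they have to be found in the camera images.
- scale: White counting scale, 250 (its y) x 320 mm (its x), fixed; origin under its middle, z up, keys at its -x side. Front panel 105 mm deep rises 10 deg from 45 mm at the front edge; housing behind it 78 mm high. Row of 4 keys at x -132 mm; from the front, left to right: red (y +66), yellow (+22), white (-22), blue (-66). Over 30 N on the scale is too hard.
- pan: Flat stainless pan of the scale, 208 mm (x) by 240 mm (y) by 7 mm; origin under its centre, 53 mm behind the scale's origin; its top is 95 mm above the bench and its front edge 81 mm behind the centres of the keys. Not to be touched.
- key_tare_top (a point): Centre of the top of the yellow tare key, about 62 mm above the bench when up; moves with the key. The cap is 24 mm wide (y), 18 mm deep (x) and stands 12 mm out of the panel. Axes: the scale's, tipped by the panel's 10 degrees, z out of the key.
- key_count_top (a point): The same point of the blue piece-count key (a like key, 88 mm to the right of the tare key as seen from the scale's front).
- key_tare (a joint): Travel of the yellow tare key in m, square to the panel: 0 is up, 0.007 fully down on a hard stop. It registers once past 0.003. Its spring resists with about 1 N at first touch, 3.6 N at 0.003, 5.3 N at 0.005 and 7 N at 0.007, and returns it when released. A slow press straight down works.
- key_count (a joint): The same for the blue piece-count key.
- key_power (a joint): Travel of the red power key, same make; leave it up.
- key_unit (a joint): Travel of the white units key between the yellow and the blue one, same make; leave it up.
- bowl: Empty loose steel bowl on the pan, 136 mm across the rim, 48 mm high, 160 g; origin at the centre of its underside. Not to be touched.
- part_a: Loose drilled aluminium part with two holes, 40 x 24 x 18 mm, on the bench in front of the scale; origin at the centre of its underside. Leave alone.
- part_b: A second part like part_a.
- chuck_key: Loose steel drill chuck key (T-shaped, 95 mm long, 104 mm bar, 22 mm high) lying on the bench beside the scale; origin at the crossing of the T, on the bench. Leave alone.
- deburrer: Loose hand deburring tool with a blue handle, 160 mm long, 17 mm high, lying along its x on the bench beside the scale; origin 30 mm ahead of the middle of the handle, on the bench. Leave alone.
- vise: Green drill vise with an aluminium block in its jaws, 135 mm wide, 260 mm long with its screw and bar (along its x), 66 mm high, 4 kg, standing loose; origin under its middle. Leave alone.
- bin: Blue plastic bin of cut pieces, 264 x 186 mm, 85 mm high, loose; origin under its middle. Leave alone.
- station: Grey push-button box of a bench drill, 85 x 165 mm, 68 mm high (98 mm with buttons), fixed; origin under its middle. Its green start and red mushroom stop buttons must not be pressed.
- drill_start (a joint): Travel of the drill's green start button in m: 0 up, 0.006 down. Leave alone.
- drill_stop (a joint): Travel of the drill's red stop button in m: 0 up, 0.006 down. Leave alone.
- bit_block: Wooden block with upright drill bits, 100 x 190 mm, up to 90 mm high, fixed; origin under its middle.
- oil_bottle: Loose yellow oil bottle, 56 mm across, 140 mm high; origin at the centre of its underside. Leave alone.

How it is judged:
By the outcome, as a careful person would: the job done as asked, in the order asked, and still so for the second after the job is handed in, with the robot touching nothing.
It also fails if it takes over 42 s, if anything falls off the work surface, if the arm or the gripper's body presses on something with over 40 N, if the wrist force passes 120 N, or if a joint passes its speed limit or range.

## Robot

A 7-joint arm with a two-finger parallel gripper is mounted at the origin on the work surface. World frame = base frame: x ahead of the robot, y to its left, z up, the work surface at z = 0. Lengths are in m, angles in rad, forces in N, time in s.
With the tool pointing down it reaches from about 0.35 to 0.9 m from the base axis. Payload 7.2 kg.
Tool frame: the origin (TCP) lies on the front face of the gripper's body, between the roots of the fingers; the fingertips stand 80 mm ahead of it and the grasp point (between the pads) lies 61 mm ahead of it; y points along the fingers, z is the direction in which the jaws open and shut, and the axes are right-handed (so a half turn about y gives the same grasp; the last joint's range is limited). The gripper opens to 88 mm and grips with 3 to 60 N. Pads are 20 mm wide; open, the fingers measure 115 mm over their backs; the gripper's body (75 mm by 178 mm) begins 61 mm behind the grasp point.
Start: joints at [-1.246, 0.411, -0.013, 1.596, 0.006, 1.134, -0.082], TCP at [0.239, 0.577, 0.303] pointing down, gripper open.
Joint ranges: [-2.95, 2.95], [-0.29, 1.99], [-1.47, 1.44], [0.14, 2.54], [-1.03, 4.17], [0.13, 1.85], [-2.86, 2.86]. Speed limits (rad/s): [2.39, 2.39, 3.01, 3.01, 3.14, 3.14, 3.14].

## Interface

Orientations are given as a rotation vector (axis times angle).
In Python, from station import get_state, capture, hand_in gives the robot as it stands.
- The arm moves only by the tool jog_arm, never from a script. Its arguments are lists of equal length, an entry for each row: "hand": the closure, from 0 (fully open) to 1 (shut); "slide": the shift along the tool's x, y, z in m, a list of three; "turn": the turn about the tool's y in degrees. In form: {"hand": [hand, ...], "slide": [[tx, ty, tz], ...], "turn": [turn, ...]}. A call has 1 to 10 rows; each row shifts and turns the commanded pose from where the row before left it, along the tool's axes as they then stand; what a row does not reach is not made up. A row lasts 1/12 s, in which the tool goes at most 41.7 mm and 7.16 degrees, less where a joint would pass 70% of its speed; a pose out of reach is approached as far as the arm can. A call with a gripper value outside its range is refused whole. The fingers move at their own pace and stop on an object; "squeeze" is the grip in N (left out, the last holds). Time passes only in rows, so rows that do not move let the fingers close. It gives the time, the measured TCP pose, the force and the opening at its end, in the units of the state.
- get_state(): the state, without advancing time (a new reading comes with each control period).
- capture(name): name is "scene" or "side" or "wrist"; returns a dict with "image" (384x512x3 uint8, blue, green, red), "range_z" (384x512 float32, m along the optical axis (not along the pixel's ray), 0 where there is no reading), "camera_matrix" (3x3 intrinsics, pixels), "extrinsics" (4x4, takes a point from camera to world coordinates). Camera axes: x right, y down, z forward; pixel columns grow to the right and rows downward; lengths in m; the calibration is good to about 2 mm. A picture is of the moment at which its call begins.
- hand_in(): hands the job in, once; it reports no verdict.
The state is a dict: "time_s": time; "qpos": joint angles; "qd": joint speeds; "joint_efforts": joint torques, N m; "position": TCP position; "orientation": TCP orientation; "wrist_force": force on the tool from outside, world axes, zero at the start; "torque": the same for the moment, N m; "finger_gap": finger opening in m.
Only numpy, scipy, OpenCV 4.12 (cv2) and the standard library are available. Lean on these libraries where they do the work, as an engineer would, in place of code of your own. Each camera call takes 0.05 s, during which the arm holds its last target.

## Working session

There is one attempt and no reset: what is moved stays moved. The work goes in short steps, Python scripts to look and compute and a tool call to move; the robot and the scene stay as the last step left them, time stands still between calls to the robot, and variables do not carry over. Pictures are saved under pics/ and viewed, and the job is handed in when it is done.

Besides the shell and the picture viewer there is one more tool, called as name([rows], argument=value, ...), one row to a line, values as JSON. jog_arm: Moves the arm, as the interface text tells. Its arguments: {"type":"object","properties":{"hand":{"type":"array","items":{"type":"number"}},"slide":{"type":"array","items":{"type":"array","items":{"type":"number"}}},"turn":{"type":"array","items":{"type":"number"}},"squeeze":{"type":"number"}},"required":["hand","slide","turn"]}

```bash
mkdir -p pics; python3 - <<'E'
from station import get_state, capture
import cv2,pickle
s=get_state();print({k:s[k] for k in s})
for n in ["scene","side"]:
    c=capture(n);pickle.dump(c,open(n+'0.pkl','wb'));cv2.imwrite(f'pics/{n}0.png',c['image']);print(n,c['camera_matrix'],c['extrinsics'])
E
```

```text
{'time_s': 0.0, 'qpos': array([-1.24620934,  0.41187278, -0.01267741,  1.59703253,  0.00557988,
        1.1342933 , -0.08221608]), 'qd': array([-0.00113642, -0.00125932,  0.00153797,  0.00050661,  0.00049173,
       -0.00028348,  0.00042814]), 'joint_efforts': array([ 5.14374042e-04, -5.87949443e+01,  6.42125141e-01, -2.91059929e+01,
       -5.37448260e-02,  1.84360589e-02,  1.35236987e-04]), 'position': array([0.23912866, 0.57704023, 0.30183077]), 'orientation': array([-1.55030261,  0.3083846 , -0.30806742]), 'wrist_force': array([ 0.5546829 , -0.44710929, -0.11801488]), 'torque': array([ 0.02054193, -0.03536936, -0.00430165]), 'finger_gap': 0.08753107217832784}
scene [[391.09038887   0.         260.21022341]
 [  0.         391.09038887 188.16026644]
 [  0.           0.           1.        ]] [[-0.58070556  0.66235476 -0.4733574   1.30462936]
 [ 0.81399559  0.48228991 -0.32374005  0.51608171]
 [ 0.01386473 -0.57330848 -0.81922229  1.35676926]
 [ 0.          0.          0.          1.        ]]
side [[428.49770121   0.         253.88578242]
 [  0.         428.49770121 188.01578841]
 [  0.           0.           1.        ]] [[ 0.74173039 -0.36489791  0.56274821 -0.21304158]
 [-0.6701929  -0.37067683  0.64299313 -0.91382546]
 [-0.02602912 -0.8540774  -0.51949426  0.8090133 ]
 [ 0.          0.          0.          1.        ]]
```

View pics/scene0.png

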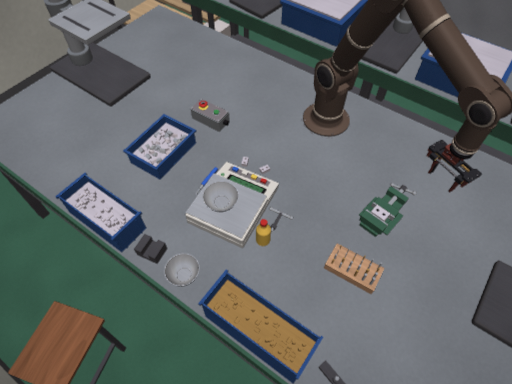

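View pics/side0.png

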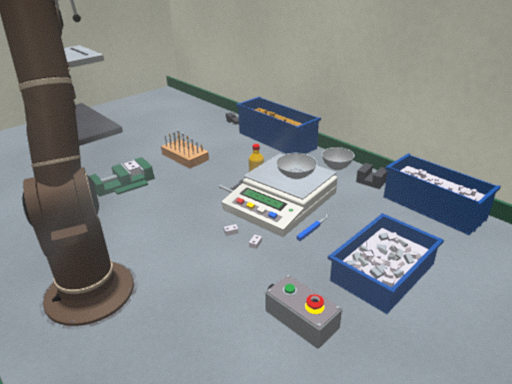

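The scene view shows the scale at about (235,200) with its key row near (250,175). In the side view the keys are at about (257,208). I'll enlarge both.

```bash
python3 - <<'E'
import cv2,pickle
import numpy as np
for n,(x,y,w,h) in dict(scene=(180,150,110,95),side=(215,150,130,100)).items():
    c=pickle.load(open(n+'0.pkl','rb'));k=6
    im=cv2.resize(c['image'][y:y+h,x:x+w],None,fx=k,fy=k,interpolation=cv2.INTER_CUBIC)
    for u in range(0,w,10): cv2.putText(im,str(x+u),(u*k,8),0,.3,(0,0,255),1); cv2.line(im,(u*k,0),(u*k,h*k),(0,0,0),1) if u%20==0 else 0
    for v in range(0,h,10): cv2.putText(im,str(y+v),(0,v*k+4),0,.3,(0,0,255),1); cv2.line(im,(0,v*k),(w*k,v*k),(0,0,0),1) if v%20==0 else 0
    cv2.imwrite(f'pics/{n}0z.png',im)
E
```

```text
(no output)
```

View pics/scene0z.png

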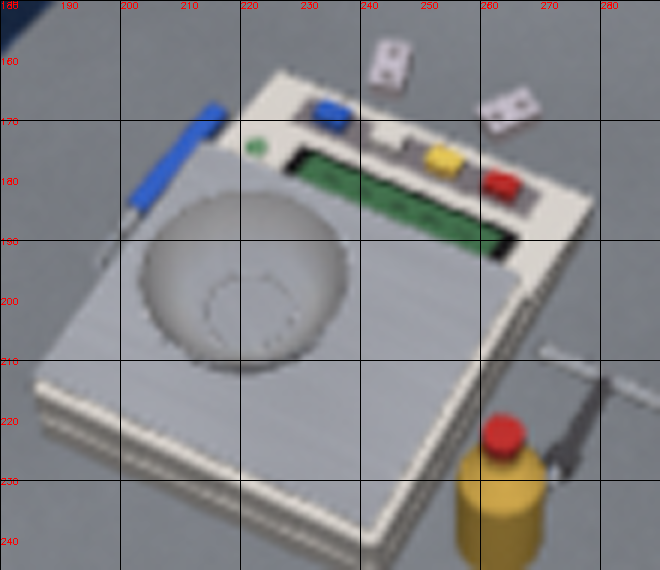

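View pics/side0z.png

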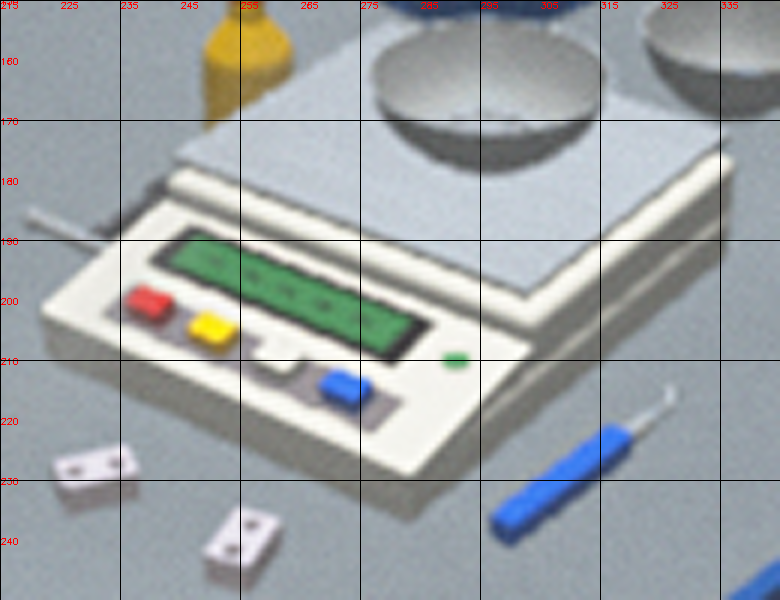

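```bash
cat > h.py <<'E'
import numpy as np,pickle
def ray(c,u,v,z):
    K=c['camera_matrix'];T=c['extrinsics'];d=T[:3,:3]@np.linalg.inv(K)@[u,v,1];o=T[:3,3]
    return o+d*(z-o[2])/d[2]
def proj(c,P):
    T=np.linalg.inv(c['extrinsics']);p=T[:3,:3]@np.array(P)+T[:3,3];q=c['camera_matrix']@p;return q[:2]/q[2]
def rng(c,u,v):
    d=c['range_z'][v,u];T=c['extrinsics'];return T[:3,:3]@(np.linalg.inv(c['camera_matrix'])@[u,v,1]*d)+T[:3,3]
E
python3 - <<'E'
from h import *
np.set_printoptions(precision=4,suppress=True)
px=dict(scene=dict(red=(262.5,180),yel=(253.5,176.3),blu=(234.8,168.5)),side=dict(red=(239.8,199.7),yel=(250.3,204),blu=(272.3,213.3)))
for n in px:
    c=pickle.load(open(n+'0.pkl','rb'))
    for k,p in px[n].items(): print(n,k,ray(c,*p,.062),rng(c,int(round(p[0])),int(round(p[1]))))
c=pickle.load(open('scene0.pkl','rb'))
print('pan corners', ray(c,186,213.5,.095),ray(c,242,239.5,.095),ray(c,213,174,.095),ray(c,266.5,196.5,.095))
print(ray(c,226,161.5,.045),ray(c,278.5,183,.045))
c=pickle.load(open('side0.pkl','rb'))
print('side front corners', ray(c,221,201.5,.045),ray(c,283,229,.045), 'pan front',ray(c,245,176,.095),ray(c,303,199,.095))
E
```

```text
scene red [ 0.5177 -0.0117  0.062 ] [ 0.5183 -0.0138  0.061 ]
scene yel [ 0.5242 -0.0527  0.062 ] [ 0.5235 -0.0506  0.065 ]
scene blu [ 0.5374 -0.1398  0.062 ] [ 0.5366 -0.1392  0.0651]
side red [ 0.5153 -0.0111  0.062 ] [ 0.5126 -0.0155  0.0641]
side yel [ 0.5228 -0.0534  0.062 ] [ 0.5219 -0.0531  0.0623]
side blu [ 0.5367 -0.1389  0.062 ] [ 0.5386 -0.1357  0.0606]
pan corners [ 0.8342 -0.1404  0.095 ] [0.7981 0.0956 0.095 ] [ 0.6309 -0.1769  0.095 ] [0.5934 0.0601 0.095 ]
[ 0.5194 -0.2022  0.045 ] [0.4809 0.0437 0.045 ]
side front corners [0.4808 0.0444 0.045 ] [ 0.5197 -0.2017  0.045 ] pan front [0.5913 0.0487 0.095 ] [ 0.6243 -0.1837  0.095 ]
```

```bash
cat >> h.py <<'E'
from scipy.spatial.transform import Rotation as Ro
yaw=np.radians(8.9)
ex=np.array([np.cos(yaw),np.sin(yaw),0]);ey=np.array([-np.sin(yaw),np.cos(yaw),0])
yel=np.array([.5238,-.0530,.062]);blu=np.array([.5372,-.1395,.062])
np.set_printoptions(precision=4,suppress=True)
E
python3 - <<'E'
from h import *
from station import get_state
s=get_state();R=Ro.from_rotvec(s['orientation']).as_matrix();print(R, s['position'])
print('target z along ey; angle about tool y:')
for sg in (1,-1):
    v=R.T@(sg*ey); print(sg,np.degrees(np.arctan2(v[0],v[2])))
d=np.array([*yel[:2],.24])-s['position'];print('slide now',R.T@d)
sc=pickle.load(open('scene0.pkl','rb'))
print('bowl rim front/ctr',ray(sc,219.5,196,.143),ray(sc,222,182,.143),'bottle',ray(sc,263.5,222,.14))
b=ray(sc,219.5,196,.143)-yel;print('bowl in scale axes from yellow',b@ex,b@ey)
E
```

```text
[[ 0.9239 -0.0004  0.3827]
 [-0.3827 -0.0013  0.9239]
 [ 0.0001 -1.     -0.0014]] [0.2391 0.5771 0.3019]
target z along ey; angle about tool y:
1 -31.403242881612254
-1 148.59675711838779
slide now [ 0.5041  0.0626 -0.4731]
bowl rim front/ctr [ 0.7217 -0.0656  0.143 ] [ 0.6659 -0.0984  0.143 ] bottle [0.715  0.1307 0.14  ]
bowl in scale axes from yellow 0.19360064951941863 -0.043077125873018214
```

jog_arm([
  [0.025, 0, -0.0235],
  [0.025, 0, -0.0235],
  [0.025, 0, -0.0235],
  [0.025, 0, -0.0235],
  [0.025, 0, -0.0235],
  [0.025, 0, -0.0235],
  [0.025, 0, -0.0235],
  [0.025, 0, -0.0235],
  [0.025, 0, -0.0235],
  [0.025, 0, -0.0235],
], hand=[1, 1, 1, 1, 1, 1, 1, 1, 1, 1], turn=[0, 0, 0, 0, 0, 0, 0, 0, 0, 0], squeeze=10)

```text
time_s: 0.93
position: [0.3805, 0.2628, 0.3025]
orientation: [-1.549, 0.308, -0.308]
wrist_force: [0.8, -0.3, -0.1]
finger_gap: 0.0245
```

jog_arm([
  [0.025, 0, -0.0235],
  [0.025, 0, -0.0235],
  [0.025, 0, -0.0235],
  [0.025, 0, -0.0235],
  [0.025, 0, -0.0235],
  [0.025, 0, -0.0235],
  [0.025, 0, -0.0235],
  [0.025, 0, -0.0235],
  [0.025, 0, -0.0235],
  [0.015, 0, -0.0135],
], hand=[1, 1, 1, 1, 1, 1, 1, 1, 1, 1], turn=[0, 0, 0, 0, 0, 0, 0, 0, 0, 0])

```text
time_s: 1.77
position: [0.5164, -0.0389, 0.3026]
orientation: [-1.55, 0.31, -0.311]
wrist_force: [0.1, 0.0, 0.5]
finger_gap: 0.0009
```

jog_arm([
  [0, 0, 0],
  [0, 0, 0],
  [0, 0, 0],
  [0, 0, 0],
  [0, 0, 0],
  [0, 0, 0],
  [0, 0, 0],
  [0, 0, 0],
], hand=[1, 1, 1, 1, 1, 1, 1, 1], turn=[-5, -6, -6, -6, -5, -3.4, 0, 0])

```text
time_s: 2.43
position: [0.5157, -0.0352, 0.3024]
orientation: [-1.567, -0.12, 0.121]
wrist_force: [0.6, -0.3, -0.7]
finger_gap: 0.0005
```

```bash
python3 - <<'E'
from h import *
from station import get_state,capture
import cv2
s=get_state();R=Ro.from_rotvec(s['orientation']).as_matrix();p=s['position'];print(p,R, s['qpos'])
print('slide to yel at tip z .09',R.T@(np.array([*yel[:2],.170])-p))
print('yaw of z err', np.degrees(np.arctan2((R[:,2]@ex),(R[:,2]@ey))))
for n in ('wrist','side'):
    c=capture(n);cv2.imwrite(f'pics/{n}1.png',c['image']);pickle.dump(c,open(n+'1.pkl','wb'))
    print(n,proj(c,yel),proj(c,blu),proj(c,p+.08*R[:,1]))
E
```

```text
[ 0.5157 -0.0352  0.3024] [[ 0.9883 -0.0005 -0.1524]
 [ 0.1524  0.      0.9883]
 [-0.0005 -1.      0.0001]] [-0.2949  0.2272  0.3209  1.8734 -0.0818  1.0542  1.7826]
slide to yel at tip z .09 [ 0.0054  0.1324 -0.0188]
yaw of z err 0.13244298030720253
wrist [236.4606 178.8222] [154.7674 178.8635] [254.1054 242.3506]
side [250.4302 203.8281] [272.548  213.3103] [242.8017 157.6862]
```

View pics/wrist1.png

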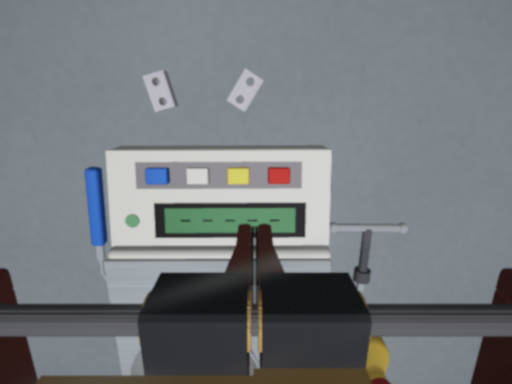

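View pics/side1.png

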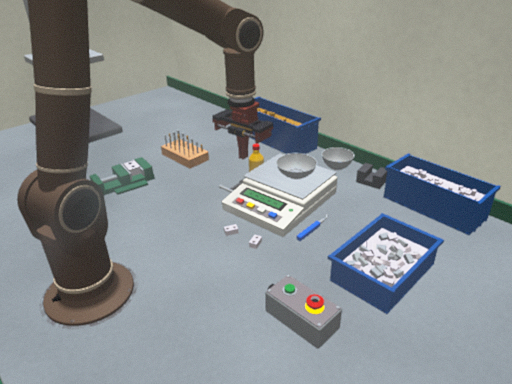

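The wrist view shows yellow at (238,176) and blue at (157,176), within about 2 px (2 mm) of the projections, with the key row level in the image. I'll move over yellow and come down.

jog_arm([
  [0.0047, 0, -0.018],
  [0, 0.02, 0],
  [0, 0.025, 0],
  [0, 0.025, 0],
  [0, 0.025, 0],
  [0, 0.02, 0],
  [0, 0.01, 0],
  [0, 0.006, 0],
  [0, 0, 0],
  [0, 0, 0],
], hand=[1, 1, 1, 1, 1, 1, 1, 1, 1, 1], turn=[0, 0, 0, 0, 0, 0, 0, 0, 0, 0])

```text
time_s: 3.37
position: [0.5237, -0.0523, 0.1723]
orientation: [-1.567, -0.122, 0.121]
wrist_force: [1.0, -0.4, -0.9]
finger_gap: 0.0005
```

```bash
python3 - <<'E'
from h import *
from station import get_state,capture
import cv2
s=get_state();R=Ro.from_rotvec(s['orientation']).as_matrix();p=s['position'];print(p,s['wrist_force'],s['time_s'])
d=yel-p;print('tip z',p[2]-.08,'yel-tip scale axes',d@ex,d@ey)
ims=[]
for n,(k) in dict(wrist=(170,130,150,110),side=(205,140,100,80)).items():
    c=capture(n);x,y,w,h=k;cv2.imwrite(f'pics/{n}2.png',cv2.resize(c['image'][y:y+h,x:x+w],None,fx=5,fy=5,interpolation=cv2.INTER_CUBIC));pickle.dump(c,open(n+'2.pkl','wb'))
    print(n,proj(c,yel),proj(c,blu),proj(c,p+.08*R[:,1]))
E
```

```text
[ 0.5237 -0.0523  0.1723] [ 1.0402 -0.3533 -0.8863] 3.3667
tip z 0.09226696717665171 yel-tip scale axes -4.000064344341121e-05 -0.0007352681851131456
wrist [252.9828 221.5423] [121.6658 221.3873] [254.0676 242.3618]
side [250.4302 203.8281] [272.548  213.3103] [249.979  195.6634]
```

View pics/wrist2.png

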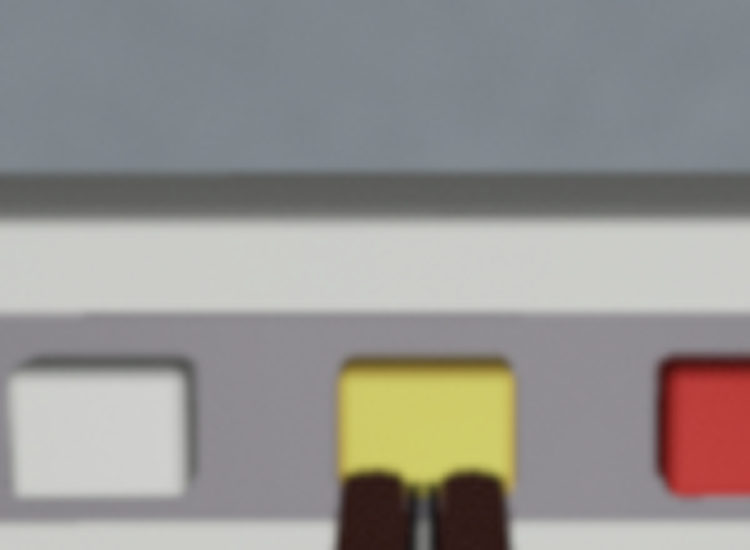

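View pics/side2.png

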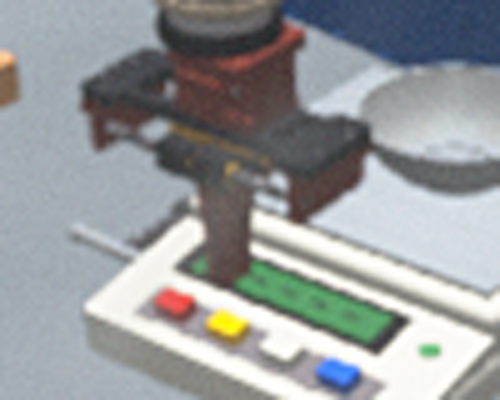

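```bash
python3 - <<'E'
from h import *
from scipy.optimize import least_squares
L=lambda n:pickle.load(open(n+'.pkl','rb'))
w2=L('wrist2');w1=L('wrist1');print(w2['extrinsics'],w2['camera_matrix'][0])
obs=[(L('scene0'),(253.5,176.3)),(L('side0'),(250.3,204)),(w1,(238,176)),(w2,(255.4,215.3))]
for c,p in obs: print([ray(c,*p,z) for z in (.058,.062,.066)], rng(c,int(round(p[0])),int(round(p[1]))))
r=least_squares(lambda P:np.concatenate([proj(c,P)-p for c,p in obs]),yel);print(r.x,r.fun)
for v in range(205,222,2): print(v,[rng(w2,u,v) for u in (248,255,262)])
E
```

```text
[[-0.1544  0.9442  0.2908  0.4433]
 [ 0.988   0.1475  0.0457 -0.0648]
 [ 0.0002  0.2944 -0.9557  0.2541]
 [ 0.      0.      0.      1.    ]] [311.2719   0.     254.1383]
[array([ 0.5217, -0.0544,  0.058 ]), array([ 0.5242, -0.0527,  0.062 ]), array([ 0.5266, -0.0509,  0.066 ])] [ 0.5235 -0.0506  0.065 ]
[array([ 0.5268, -0.0488,  0.058 ]), array([ 0.5228, -0.0534,  0.062 ]), array([ 0.5189, -0.0581,  0.066 ])] [ 0.5219 -0.0531  0.0623]
[array([ 0.5215, -0.0519,  0.058 ]), array([ 0.5205, -0.0518,  0.062 ]), array([ 0.5194, -0.0517,  0.066 ])] [ 0.5204 -0.0518  0.0624]
[array([ 0.5207, -0.0518,  0.058 ]), array([ 0.5191, -0.0521,  0.062 ]), array([ 0.5176, -0.0524,  0.066 ])] [ 0.5192 -0.0524  0.0613]
[ 0.5207 -0.0519  0.0591] [ 0.6372 -0.0416 -0.7963  0.8346 -0.0311 -0.4791 -0.1426  0.5677]
205 [array([ 0.4433, -0.0648,  0.2541]), array([ 0.5128, -0.0534,  0.0599]), array([ 0.512 , -0.0488,  0.0601])]
207 [array([ 0.5143, -0.0578,  0.0615]), array([ 0.5139, -0.0532,  0.0605]), array([ 0.513 , -0.0487,  0.0611])]
209 [array([ 0.5159, -0.0576,  0.061 ]), array([ 0.5154, -0.053 ,  0.0604]), array([ 0.5145, -0.0484,  0.0608])]
211 [array([ 0.5174, -0.0574,  0.0608]), array([ 0.5166, -0.0528,  0.0608]), array([ 0.5161, -0.0481,  0.0603])]
213 [array([ 0.5186, -0.0572,  0.0613]), array([ 0.5181, -0.0525,  0.0606]), array([ 0.5173, -0.0479,  0.0608])]
215 [array([ 0.5197, -0.057 ,  0.062 ]), array([ 0.5192, -0.0524,  0.0613]), array([ 0.5188, -0.0477,  0.0605])]
217 [array([ 0.5211, -0.0568,  0.0619]), array([ 0.5202, -0.0522,  0.0625]), array([ 0.5199, -0.0475,  0.0615])]
219 [array([ 0.5224, -0.0566,  0.0624]), array([ 0.5219, -0.0519,  0.0616]), array([ 0.5208, -0.0474,  0.0628])]
221 [array([ 0.5244, -0.0563,  0.061 ]), array([ 0.5234, -0.0517,  0.0616]), array([ 0.5221, -0.0472,  0.063 ])]
```

The three cameras put the yellow cap at about (0.521, -0.052), so I'll shift the tip 2.5 mm toward the front and go down to about 5 mm above the cap.

jog_arm([
  [-0.0025, 0.003, 0],
  [0, 0.008, 0],
  [0, 0.008, 0],
  [0, 0.004, 0],
  [0, 0, 0],
  [0, 0, 0],
], hand=[1, 1, 1, 1, 1, 1], turn=[0, 0, 0, 0, 0, 0])

```text
time_s: 3.97
position: [0.5205, -0.0526, 0.1481]
orientation: [-1.567, -0.121, 0.123]
wrist_force: [0.6, 0.6, -0.1]
finger_gap: 0.0002
```

jog_arm([
  [0, 0.001, 0],
  [0, 0.001, 0],
  [0, 0.001, 0],
  [0, 0, 0],
], hand=[1, 1, 1, 1], turn=[0, 0, 0, 0])

```text
time_s: 4.3
position: [0.5208, -0.0526, 0.1456]
orientation: [-1.567, -0.122, 0.122]
wrist_force: [0.7, -0.8, -0.2]
finger_gap: 0.0003
```

jog_arm([
  [0, 0.001, 0],
  [0, 0.001, 0],
  [0, 0, 0],
], hand=[1, 1, 1], turn=[0, 0, 0])

```text
time_s: 4.55
position: [0.5209, -0.0525, 0.1436]
orientation: [-1.567, -0.122, 0.122]
wrist_force: [-0.4, -0.9, 0.4]
finger_gap: 0.0009
```

jog_arm([
  [0, 0.001, 0],
  [0, 0.001, 0],
  [0, 0, 0],
], hand=[1, 1, 1], turn=[0, 0, 0])

```text
time_s: 4.8
position: [0.5211, -0.0525, 0.1417]
orientation: [-1.567, -0.123, 0.121]
wrist_force: [0.9, 0.5, 3.1]
finger_gap: 0.0004
```

jog_arm([
  [0, 0.001, 0],
  [0, 0.001, 0],
  [0, 0, 0],
  [0, 0, 0],
], hand=[1, 1, 1, 1], turn=[0, 0, 0, 0])

```text
time_s: 5.13
position: [0.5213, -0.0525, 0.1399]
orientation: [-1.567, -0.123, 0.121]
wrist_force: [2.4, 1.1, 3.6]
finger_gap: 0.0005
```

```bash
python3 - <<'E'
from h import *
from station import get_state,capture
import cv2
s=get_state();print(s['position'],s['wrist_force'])
for n,(k) in dict(wrist=(170,130,150,110),side=(205,140,100,80)).items():
    c=capture(n);x,y,w,h=k;cv2.imwrite(f'pics/{n}3.png',cv2.resize(c['image'][y:y+h,x:x+w],None,fx=5,fy=5,interpolation=cv2.INTER_CUBIC));s=get_state();print(s['position'],s['wrist_force'])
E
```

```text
[ 0.5213 -0.0525  0.1399] [2.4157 1.0657 3.6309]
[ 0.5213 -0.0525  0.1399] [1.7763 0.7509 3.6879]
[ 0.5213 -0.0525  0.1399] [1.3409 0.1777 4.3817]
```

View pics/side3.png

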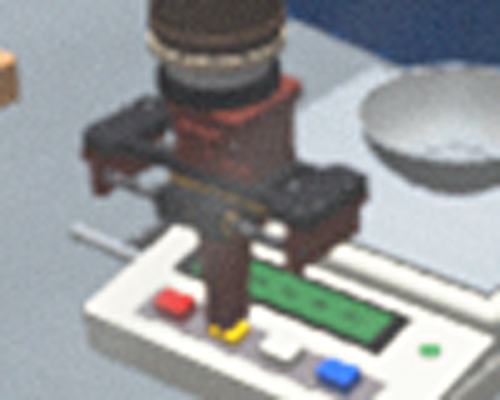

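View pics/wrist3.png

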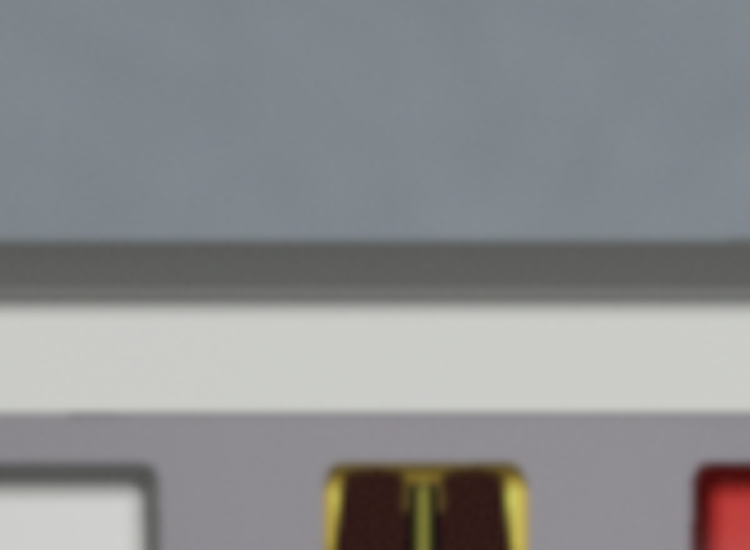

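The closed tips sit wholly on the yellow cap (crop columns 330–520, between the white and red keys). At about 4 N the key is only just past 3 mm, so I'll go a little deeper for margin.

jog_arm([
  [0, 0.0008, 0],
  [0, 0.0007, 0],
  [0, 0, 0],
  [0, 0, 0],
  [0, 0, 0],
], hand=[1, 1, 1, 1, 1], turn=[0, 0, 0, 0, 0])

```text
time_s: 5.65
position: [0.5215, -0.0525, 0.1385]
orientation: [-1.567, -0.123, 0.121]
wrist_force: [3.1, -0.7, 5.1]
finger_gap: 0.0007
```

jog_arm([
  [0, 0, 0],
  [0, 0, 0],
], hand=[1, 1], turn=[0, 0])

```text
time_s: 5.82
position: [0.5215, -0.0525, 0.1385]
orientation: [-1.567, -0.123, 0.121]
wrist_force: [3.0, 0.9, 6.6]
finger_gap: 0.0006
```

jog_arm([
  [0, 0, 0],
  [0, 0, 0],
], hand=[1, 1], turn=[0, 0])

```text
time_s: 5.98
position: [0.5215, -0.0525, 0.1385]
orientation: [-1.567, -0.123, 0.121]
wrist_force: [2.9, 1.0, 5.0]
finger_gap: 0.001
```

Force is about 5.5 N, which means about 5 mm of travel, so the key has registered. I'll raise and check that it came up.

jog_arm([
  [0, -0.001, 0],
  [0, -0.002, 0],
  [0, -0.002, 0],
  [0, -0.003, 0],
  [0, -0.006, 0],
  [0, -0.008, 0],
  [0, -0.008, 0],
  [0, 0, 0],
  [0, 0, 0],
], hand=[1, 1, 1, 1, 1, 1, 1, 1, 1], turn=[0, 0, 0, 0, 0, 0, 0, 0, 0])

```text
time_s: 6.73
position: [0.521, -0.0526, 0.1688]
orientation: [-1.567, -0.123, 0.121]
wrist_force: [0.8, -0.3, 0.0]
finger_gap: 0.0002
```

```bash
python3 - <<'E'
from h import *
from station import get_state,capture
import cv2
s=get_state();R=Ro.from_rotvec(s['orientation']).as_matrix();p=s['position'];print(p,s['wrist_force'])
b=np.array([.521,-.0522,.062])-.088*ey; print(b,'slide to blue',R.T@(b-p))
c=capture('side');x,y,w,h=205,140,100,80;cv2.imwrite(f'pics/side4.png',cv2.resize(c['image'][y:y+h,x:x+w],None,fx=5,fy=5,interpolation=cv2.INTER_CUBIC))
c=capture('wrist');x,y,w,h=90,150,200,100;cv2.imwrite(f'pics/wrist4.png',cv2.resize(c['image'][y:y+h,x:x+w],None,fx=4,fy=4,interpolation=cv2.INTER_CUBIC))
E
```

```text
[ 0.521  -0.0526  0.1688] [ 0.7626 -0.3239  0.0333]
[ 0.5346 -0.1391  0.062 ] slide to blue [-0.0001  0.1068 -0.0876]
```

View pics/side4.png

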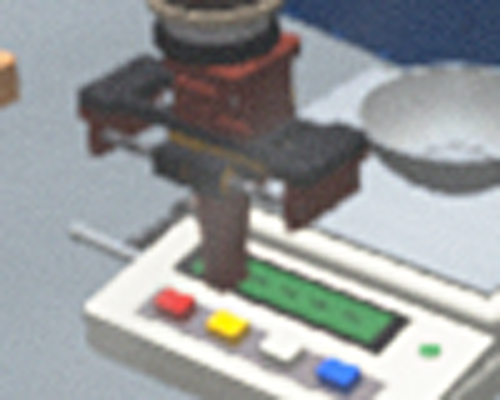

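View pics/wrist4.png

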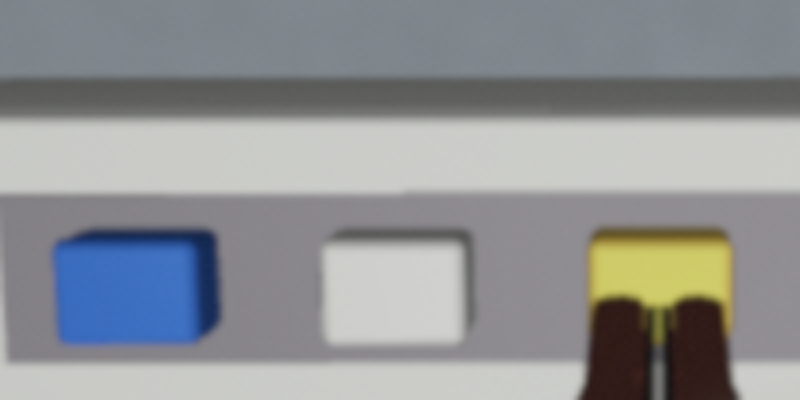

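Yellow is back up, at (660,~285) in the wrist crop and level with white at (395,293) and blue at (127,290). I'll move 88 mm across to blue.

jog_arm([
  [0, 0, -0.02],
  [0, 0, -0.025],
  [0, 0, -0.025],
  [0, 0, -0.012],
  [0, 0, -0.0055],
  [0, 0, 0],
  [0, 0, 0],
  [0, 0, 0],
], hand=[1, 1, 1, 1, 1, 1, 1, 1], turn=[0, 0, 0, 0, 0, 0, 0, 0])

```text
time_s: 7.5
position: [0.5343, -0.1374, 0.1679]
orientation: [-1.566, -0.123, 0.124]
wrist_force: [-0.4, -0.1, -0.4]
finger_gap: 0.0003
```

jog_arm([
  [0, 0.006, 0],
  [0, 0.008, 0],
  [0, 0.005, 0],
  [0, 0.002, 0],
  [0, 0, 0],
  [0, 0, 0],
], hand=[1, 1, 1, 1, 1, 1], turn=[0, 0, 0, 0, 0, 0])

```text
time_s: 8.0
position: [0.5343, -0.1389, 0.1468]
orientation: [-1.567, -0.121, 0.122]
wrist_force: [-0.5, -0.1, 0.3]
finger_gap: 0.0006
```

```bash
python3 - <<'E'
from h import *
from station import get_state,capture
import cv2
s=get_state();R=Ro.from_rotvec(s['orientation']).as_matrix();p=s['position'];print(p,s['wrist_force'])
b=np.array([.521,-.0522,.062])-.088*ey; print(b,'slide to blue',R.T@(b-p))
c=capture('wrist');x,y,w,h=170,150,200,100;cv2.imwrite(f'pics/wrist5.png',cv2.resize(c['image'][y:y+h,x:x+w],None,fx=4,fy=4,interpolation=cv2.INTER_CUBIC))
E
```

```text
[ 0.5343 -0.1389  0.1468] [-0.4624 -0.0626  0.337 ]
[ 0.5346 -0.1391  0.062 ] slide to blue [ 0.0004  0.0848 -0.0003]
```

View pics/wrist5.png

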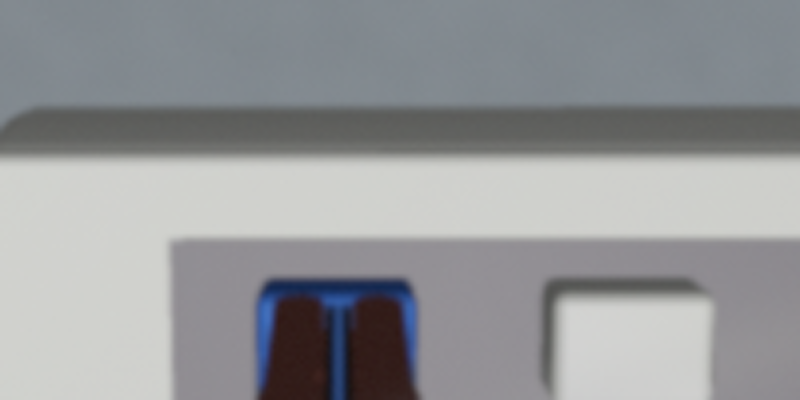

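The fingertips are centred over the blue cap (crop columns 258–415). I'll make the same press, ending at TCP z ≈ 0.1385.

jog_arm([
  [0, 0.001, 0],
  [0, 0.001, 0],
  [0, 0.001, 0],
  [0, 0.001, 0],
  [0, 0.001, 0],
  [0, 0, 0],
], hand=[1, 1, 1, 1, 1, 1], turn=[0, 0, 0, 0, 0, 0])

```text
time_s: 8.55
position: [0.5346, -0.139, 0.1422]
orientation: [-1.567, -0.122, 0.121]
wrist_force: [-0.3, 0.2, 2.0]
finger_gap: 0.0004
```

jog_arm([
  [0, 0.001, 0],
  [0, 0.001, 0],
  [0, 0, 0],
  [0, 0, 0],
], hand=[1, 1, 1, 1], turn=[0, 0, 0, 0])

```text
time_s: 8.88
position: [0.5348, -0.139, 0.1404]
orientation: [-1.567, -0.123, 0.121]
wrist_force: [0.9, 0.6, 3.2]
finger_gap: 0.0001
```

jog_arm([
  [0, 0.001, 0],
  [0, 0.001, 0],
  [0, 0, 0],
  [0, 0, 0],
  [0, 0, 0],
], hand=[1, 1, 1, 1, 1], turn=[0, 0, 0, 0, 0])

```text
time_s: 9.3
position: [0.535, -0.139, 0.1385]
orientation: [-1.568, -0.123, 0.121]
wrist_force: [0.9, 0.8, 6.1]
finger_gap: 0.0004
```

jog_arm([
  [0, 0, 0],
  [0, 0, 0],
], hand=[1, 1], turn=[0, 0])

```text
time_s: 9.47
position: [0.535, -0.139, 0.1385]
orientation: [-1.568, -0.123, 0.121]
wrist_force: [2.1, 0.9, 5.3]
finger_gap: 0.0003
```

jog_arm([
  [0, 0, 0],
  [0, 0, 0],
], hand=[1, 1], turn=[0, 0])

```text
time_s: 9.63
position: [0.535, -0.139, 0.1385]
orientation: [-1.568, -0.123, 0.121]
wrist_force: [2.0, 0.8, 4.2]
finger_gap: 0.0007
```

Force averages about 5.2 N at the same depth as yellow. I'll release and withdraw upward, then back toward the robot.

jog_arm([
  [0, -0.001, 0],
  [0, -0.002, 0],
  [0, -0.002, 0],
  [0, -0.003, 0],
  [0, -0.008, 0],
  [0, -0.02, 0],
  [0, -0.03, 0],
  [0, -0.03, 0],
  [0, -0.03, 0],
  [0, -0.03, 0],
], hand=[1, 1, 1, 1, 1, 1, 1, 1, 1, 1], turn=[0, 0, 0, 0, 0, 0, 0, 0, 0, 0])

```text
time_s: 10.47
position: [0.5333, -0.1392, 0.2956]
orientation: [-1.567, -0.12, 0.123]
wrist_force: [0.3, 0.2, -0.1]
finger_gap: 0.0005
```

jog_arm([
  [-0.01, -0.01, 0],
  [-0.025, 0, 0],
  [-0.025, 0, 0],
  [-0.025, 0, 0],
  [-0.01, 0, 0],
  [-0.005, 0, 0],
  [0, 0, 0],
  [0, 0, 0],
], hand=[1, 1, 1, 1, 1, 1, 1, 1], turn=[0, 0, 0, 0, 0, 0, 0, 0])

```text
time_s: 11.13
position: [0.4363, -0.1542, 0.3044]
orientation: [-1.567, -0.123, 0.122]
wrist_force: [0.2, 0.2, -0.5]
finger_gap: -0.0
```

```bash
python3 - <<'E'
from h import *
from station import get_state,capture
import cv2
s=get_state();print(s['position'],s['wrist_force'],s['time_s'],s['qd'])
o=[]
for n,(x,y,w,h) in dict(scene=(180,150,110,95),side=(215,150,130,100)).items():
    c=capture(n);a=pickle.load(open(n+'0.pkl','rb'))['image']
    for i,im in enumerate((a,c['image'])): o.append(cv2.resize(im[y:y+h,x:x+w],(400,300),interpolation=cv2.INTER_CUBIC))
cv2.imwrite('pics/fin.png',np.vstack([np.hstack(o[:2]),np.hstack(o[2:])]))
cv2.imwrite('pics/wfin.png',capture('wrist')['image'])
E
```

```text
[ 0.4363 -0.1542  0.3044] [ 0.2312  0.224  -0.494 ] 11.1333 [-0.004   0.0175 -0.0037 -0.0113 -0.0023 -0.0015  0.0013]
```

View pics/fin.png

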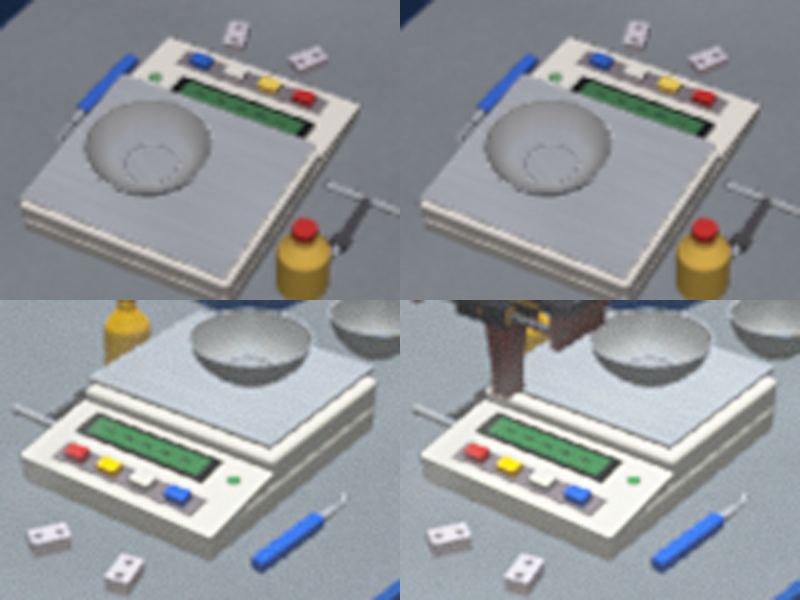

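View pics/wfin.png

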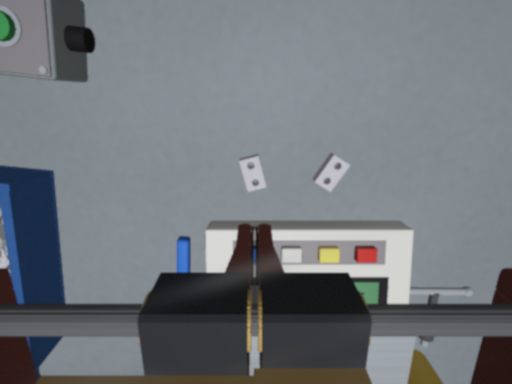

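The before and after pictures match: all four keys are up, the bowl and the loose objects have not moved, and the arm is clear at TCP z 0.304.

```bash
python3 -c "
from station import hand_in;print(hand_in())"
```

```text
the job is handed in; nothing more can be done
None
```

I pressed the yellow tare key and then the blue piece-count key with the closed fingertips, straight down and slowly. Each press went about 5 mm deep at roughly 5–5.5 N, going by the wrist force and the key's spring. I let each key come up again, then withdrew above and in front of the scale. The job was handed in after about 11 s.

**Last checks:** In the final scene and side pictures all four keys are up. The bowl, pan, parts, chuck key, deburrer and bottle look the same as before the first move. The wrist force is back to about zero.

**Not confirmed directly:**
- I had no direct reading of key travel, so that both keys registered is inferred from force and depth.
- The wrist camera placed the yellow key about 2–4 mm nearer the robot than the scene and side cameras did. I used a position in between, and the wrist views showed the tips lying wholly on each cap.

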